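# Close the shellac warmer for the night

### The job

The shellac pan is empty and clean, so close it up for the night: first lift the dipper up off the bar it hangs on and stand it upright in the drip tray. Then lift the wipe bar straight up out of both of its open brackets together, keeping it level, and lay it in the pair of lower brackets on the back of the warmer; last, set the lid squarely down on the pan until it is fully seated. Set each thing down without dropping it and leave everything else on the bench where it is.

Things in the scene. Friction and masses are not known exactly. Their poses are not given: they have to be found in the camera images.
- warmer: Shellac warmer, fixed: green box 170 x 170 mm with a sunk steel pan, control knob on its front (-x). Origin: bench level under the pan's centre; x to the back, y left, z up. Pan rim top at z 95 mm, opening 140 (x) x 146 (y) mm, pan floor at z 15.
- work (a point): Centre of the bar's working place over the pan (warmer x 20, y 0, z 125 mm; axes as the warmer). At y +89 and -89 mm from it stand two upright dark U plates 6 mm thick; each has an open-topped slot 16 mm wide (in x), floor 6 mm below this point, tops 20 mm above it.
- park (a point): Where the bar's centre lies when parked behind the warmer (warmer x 130, y 0, z 80 mm; axes as the warmer). At y +89 and -89 mm from it, on arms from the box, are two U plates 6 mm thick; slot 20 mm wide (in x), open at the top, floor 6 mm below this point, tops 16 mm above it. The space between the arms is free; the box ends 45 mm in front of this point.
- bar: Wipe bar, loose, 0.16 kg: round steel bar 12 mm in diameter along its own y, 204 mm long over two end discs (18 mm diameter, 5 mm thick) that sit just outside the brackets with 5 mm of play either way. Origin: its middle, on the axis. It may roll about y. It starts in the working brackets; which end is which does not matter.
- dipper: Steel dipper, 0.2 kg, 184 mm tall: flat-bottomed cup 56 mm in diameter, 42 mm tall, upright stem on its -x side. Origin: centre of the cup's underside; z up the stem. It starts hanging by its hook on the wipe bar, x across the bar, cup in the pan, underside about 27 mm above the bench: the cup clears the pan rim after a rise of 70 mm, the bracket tops after 120. It stands stably on its cup.
- dipper_grip (a point): Middle of the dipper's dark wooden grip block: 20 (x) x 24 (y) mm, 72 mm tall (36 mm above and below this point). It lies at x -13, y 0, z 148 mm from the dipper's origin.
- dipper_hook (a point): Underside of the crest of the dipper's hook, which rests on the bar: at x -3, y 0, z 104 mm from the dipper's origin. The hook opens downward, slot 16 mm wide (x), strip 16 mm wide (y), tip 18 mm below the crest. The cup hangs right under the bar: unhook by a rise of 20 to 45 mm, draw the dipper 45 mm to the front (its -x) so that the cup comes out from under the bar, then lift it out.
- lid: Loose steel lid of the pan, 0.3 kg: plate 152 (x) x 156 (y) x 4 mm over a plug 132 x 138 x 8 mm that enters the pan with 4 mm to spare all round. Origin: centre of the plug's underside, z up; it starts on the bench on its plug, handle up. Seated, its origin is 87 mm above the warmer's origin, axes parallel to the warmer's (a half turn is equally good).
- lid_handle (a point): Middle of the lid's black handle bar: 14 mm wide (x), 78 mm long (y), 12 mm thick, 46 mm above the lid's origin; 28 mm of free space beneath it down to the plate, between two end posts.
- tray: Drip tray, fixed, white enamel, 170 (x) x 140 (y) mm, rim 16 mm high, walls and floor 3 mm. Origin: underside centre, z up.
- brush: Hat brush, 170 x 50 x 50 mm, lying on its bristles; a bystander. Origin: underside centre.
- jar: Amber jar, 70 mm diameter, 85 mm tall; a bystander. Origin: underside centre.
- tolliker: Wooden hand tool with a brass foot, about 145 x 60 x 26 mm, lying flat; a bystander. Origin: underside, under the wooden part's middle.
Things that resemble listed ones, but are neither listed nor needed, are in the scene too. There is more than one size of the tray; the job needs the middle-sized.

How it is judged:
On the way, in this order (a step that is already met when the one before it is completed fails the run):
1. the dipper is off the bar and stands upright in the drip tray, released (x of dipper in the frame of tray between -0.058 and 0.058 m and y of dipper in the frame of tray between -0.043 and 0.043 m and z of dipper in the frame of tray below 0.007 m and angle between dipper's own z axis and vertical below 0.09 rad and contact force between the fingers and dipper below 0.05 N), for 0.2 s.
2. the bar lies in both parking brackets on the back of the warmer, released (x of bar in the frame of warmer between 0.122 and 0.138 m and y of bar in the frame of warmer between -0.01 and 0.01 m and z of bar in the frame of warmer between 0.076 and 0.084 m and angle between the y axis of bar and the y axis of warmer, either way round below 0.06 rad and contact force between the fingers and bar below 0.05 N), for 0.2 s.
3. the lid is seated on the pan, released (x of lid in the frame of warmer between -0.007 and 0.007 m and y of lid in the frame of warmer between -0.007 and 0.007 m and z of lid in the frame of warmer between 0.084 and 0.09 m and angle between the x axis of lid and the x axis of warmer, either way round below 0.1 rad and angle between lid's own z axis and vertical below 0.04 rad and contact force between the fingers and lid below 0.05 N), for 0.2 s.
At the end, for the whole second after the job is handed in: Dipper upright (5 degrees) on the drip tray's floor; bar at the bottom of both parking brackets (4 mm in height, 8 mm across, 10 mm along); lid seated on the pan (3 mm in height, centred to 7 mm, square to 6 degrees, level to 2); all released and at rest (all of step 1 and all of step 2 and all of step 3 and linear speed of each of dipper, bar, lid below 0.02 m/s); the robot touches nothing.
It fails at once if the bar is tipped more than about 15 degrees out of level (angle between bar's own y axis and vertical below 1.31 rad or angle between bar's own y axis and vertical above 1.83 rad).
It fails at once if the dipper, the bar or the lid is dropped (moves faster than 0.5 m/s while no finger touches it) ((linear speed of dipper above 0.5 m/s and contact force between the fingers and dipper below 0.01 N) or (linear speed of bar above 0.5 m/s and contact force between the fingers and bar below 0.01 N) or (linear speed of lid above 0.5 m/s and contact force between the fingers and lid below 0.01 N)).
It fails at once if another thing on the bench is pushed more than 30 mm from its place (distance of any of brush, jar, tolliker from where it was at the start of the episode above 0.03 m).
It also fails if it takes over 72 s, if anything falls off the work surface, if the arm or the gripper's body presses on something with over 40 N, if the wrist force passes 120 N, or if a joint passes its speed limit or range.

### The arm

A 6-joint arm with a two-finger parallel gripper is mounted at the origin on the work surface. World frame = base frame: x ahead of the robot, y to its left, z up, the work surface at z = 0. Lengths are in m, angles in rad, forces in N, time in s.
With the tool pointing down it reaches from about 0.275 to 1 m from the base axis. Payload 8.4 kg.
Tool frame: the origin (TCP) lies at the centre of the arm's flange, where the gripper is bolted on; the fingertips stand 173 mm ahead of it and the grasp point (between the pads) lies 155 mm ahead of it (arm.hold_point_z is the distance from the TCP to the grasp point, in m); z points along the fingers, y is the line along which they close (so a half turn about z gives the same grasp; the last joint's range is limited). The gripper opens to 85 mm and grips with 20 to 120 N. Pads are 22 mm wide; open, the fingers measure 114 mm over their backs; the gripper's body (76 mm by 85 mm) begins 54 mm behind the grasp point. The pads swing forward as they close: fully open they stand 13 mm farther back than shut.
Start: joints at [1.326, 0.353, 1.633, -0, 1.155, -0.002], TCP at [0.15, 0.607, 0.405] pointing down, gripper open.
Joint ranges: [-2.63, 2.63], [-0.92, 2.1], [0.06, 2.66], [-1.3, 4.44], [0, 2.69], [-3.02, 3.02]. Speed limits (rad/s): [2.22, 2.22, 2.79, 3.14, 3.14, 3.14].

### API

Orientations are given as a unit quaternion [x, y, z, w].
In Python, from workcell import arm gives the robot as it stands.
- The arm moves only by the tool move_arm, never from a script. Its argument "steps" is a list of rows, each a list of 4 numbers: the shift along the tool's x, y, z in m, then the turn about the tool's z in rad. A call has 1 to 12 rows; each row is the pose to reach, as a shift and turn from the pose commanded when the call began, along the tool's axes at that moment; what a row does not reach only later rows make up. A row lasts 1/12 s, in which the tool goes at most 41.7 mm and 7.16 degrees, less where a joint would pass 70% of its speed; a pose out of reach is approached as far as the arm can. A call with a gripper value outside its range is refused whole. "fingers" is the finger opening in m, from 0 to 0.0854, set as the call begins (left out, the last holds). The fingers move at their own pace and stop on an object; "newtons" is the grip in N (left out, the last holds). Time passes only in rows, so rows that repeat a pose let the fingers close. It gives the time, the measured TCP pose, the force, the opening and the grip force at its end, in the units of the state.
- arm.state(): the state, without advancing time (a new reading comes with each control period).
- arm.read_camera(name): name is "scene" or "top"; returns a dict with "color" (480x640x3 uint8, blue, green, red), "z_map" (480x640 float32, m along the optical axis (not along the pixel's ray), 0 where there is no reading), "vfov" (degrees; the focal length in pixels is half the picture's height over the tangent of half this angle, whatever the lens; pixels are square), "cx", "cy" (the principal point, pixels), "origin" and "orientation" of the camera in the world. Camera axes: x right, y up, looking along -z (the intrinsics and any distortion apply to the point x, -y, -z); pixel columns grow to the right and rows downward; lengths in m; the calibration is good to about 2 mm. A picture is of the moment at which its call begins.
- arm.hand_in(): hands the job in; it is judged then, once.
Trained networks look in the newest picture that a camera, given by its name, has taken for a name from the list of things; names that differ only in an ending like _2 or _b are one class to them, and where a whole thing is asked for, a point or a joint stands for the part that bears it (a point fixed in the world has none). Each returns a list of dicts, best first, with "confidence" (0 to 1); they miss things now and then, are a little off and sometimes report something else, mostly with a low value. They report only what shows in the picture. A call takes as long as a camera call. They do not tell look-alikes from the thing itself.
- arm.outline_of(camera, target): "region" (480x640 bool, what is visible of it) and "at" ([column, row] in pixels, amid what is visible of it).
The state is a dict: "time_s": time; "joint_pos": joint angles; "joint_vel": joint speeds; "joint_efforts": joint torques, N m; "eef_pos": TCP position; "tool_rot": TCP orientation; "ft_force": force on the tool from outside, world axes, zero at the start; "ft_torque": the same for the moment, N m; "width": opening from 0.0 (shut) to 1.0 (fully open); "finger_force": force on a finger pad.
Only numpy, scipy, OpenCV 4.12 (cv2) and the standard library are available. Lean on these libraries where they do the work, as an engineer would, in place of code of your own. Each camera call takes 0.05 s, during which the arm holds its last target. There are 200 camera calls.

## Working session

There is one attempt and no reset: what is moved stays moved. The work goes in short steps, Python scripts to look and compute and a tool call to move; the robot and the scene stay as the last step left them, time stands still between calls to the robot, and variables do not carry over. Pictures are saved under pics/ and viewed, at most 10 in all, crops included, and the job is handed in when it is done.

Besides the shell and the picture viewer there is one more tool, called after "Request:" by a JSON object that holds its "op" and its "data". move_arm: Moves the arm, as the interface text tells. Its arguments: {"type":"object","properties":{"steps":{"type":"array","items":{"type":"array","items":{"type":"number"}}},"fingers":{"type":"number"},"newtons":{"type":"number"}},"required":["steps"]}

```bash
mkdir -p pics; ls; cat > h.py <<'E'
import numpy as np, cv2
from workcell import arm
from scipy.spatial.transform import Rotation as R
def cam(n):
    c=arm.read_camera(n); c['f']=240/np.tan(np.radians(c['vfov'])/2)
    v,u=np.mgrid[0:480,0:640]; z=c['z_map']
    p=np.stack([(u-c['cx'])/c['f']*z,-(v-c['cy'])/c['f']*z,-z],-1)
    q=c['orientation']
    c['R']=R.from_quat(q); c['P']=(c['R'].apply(p.reshape(-1,3))+c['origin']).reshape(480,640,3)
    c['P'][z==0]=np.nan
    return c
E
python3 - <<'E'
from h import *
s=arm.state(); print(s)
for n in('scene','top'):
    c=cam(n); cv2.imwrite(f'pics/{n}0.png',c['color']); print(n,c['origin'],c['orientation'],c['vfov'],c['cx'],c['cy'],[k for k in c])
    for t in('warmer','bar','dipper','dipper_grip','lid','lid_handle','tray','brush','jar','tolliker'):
        for o in arm.outline_of(n,t):
            P=c['P'][o['region']]; P=P[np.isfinite(P[:,0])]
            print(t,round(o['confidence'],2),np.round(o['at']),len(P),*[np.round(np.percentile(P,k,axis=0),3) for k in(2,50,98)])
E
```

```text
pics
{'time_s': 0.0, 'joint_pos': array([ 1.32562122e+00,  3.53649849e-01,  1.63414305e+00, -3.88406805e-05,
        1.15523384e+00, -2.39795381e-03]), 'joint_vel': array([-2.08655312e-03, -1.11424850e-03, -5.43552690e-04,  4.96534780e-05,
       -7.03396085e-04,  1.59428309e-04]), 'joint_efforts': array([-1.15143819e-03, -6.05261636e+01, -3.42062902e+01,  2.04603566e-05,
        9.59168945e-03, -4.91285391e-05]), 'eef_pos': array([0.15019477, 0.60643293, 0.40395664]), 'tool_rot': array([ 1.21082855e-01,  9.92642145e-01, -7.13748532e-04, -7.09077204e-05]), 'ft_force': array([-0.31037702,  0.49469593, -0.05022773]), 'ft_torque': array([-0.00611706, -0.0053981 , -0.00899033]), 'finger_force': 0.0, 'width': 1.000054159684734}
scene [1.45396674 0.08107072 1.09550591] [0.25807616 0.28968876 0.69747415 0.60250057] 43.428717850955906 323.46312650352445 241.84933497419001 ['color', 'z_map', 'vfov', 'cx', 'cy', 'origin', 'orientation', 'f', 'R', 'P']
warmer 0.9 [470. 279.] 5170 [0.354 0.207 0.013] [0.493 0.297 0.068] [0.568 0.387 0.129]
bar 0.85 [473. 251.] 388 [0.445 0.203 0.123] [0.454 0.29
[... 2515 characters left out ...]
0.44  -0.003] [ 0.166 -0.33   0.003] [ 0.285 -0.221  0.022]
tray 0.34 [471. 222.] 876 [ 0.448 -0.51   0.008] [ 0.527 -0.483  0.021] [ 0.586 -0.456  0.03 ]
brush 0.53 [176. 260.] 4560 [0.345 0.206 0.007] [0.424 0.305 0.044] [0.559 0.387 0.109]
brush 0.24 [293. 257.] 3275 [ 0.349 -0.077 -0.005] [ 0.433 -0.004  0.002] [0.518 0.069 0.015]
jar 0.89 [254. 143.] 657 [0.694 0.068 0.021] [0.718 0.098 0.082] [0.754 0.128 0.088]
jar 0.44 [161. 244.] 378 [0.43  0.3   0.026] [0.447 0.321 0.092] [0.481 0.343 0.212]
tolliker 0.8 [470. 222.] 847 [ 0.446 -0.51   0.008] [ 0.525 -0.484  0.021] [ 0.585 -0.459  0.03 ]
tolliker 0.3 [294. 258.] 3262 [ 0.349 -0.077 -0.005] [ 0.433 -0.004  0.001] [0.514 0.069 0.015]
```

View pics/scene0.png

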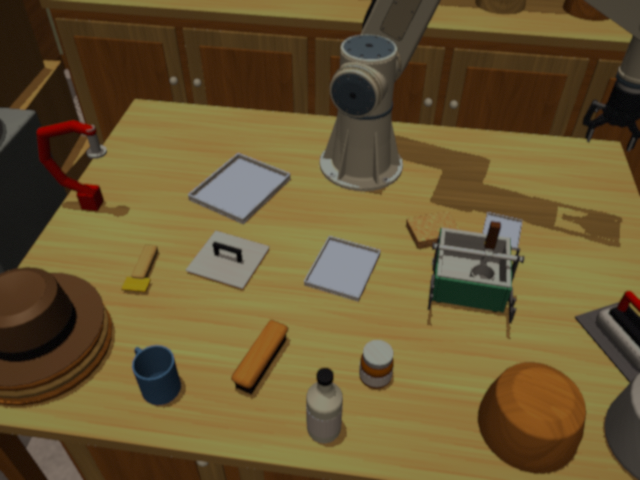

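View pics/top0.png

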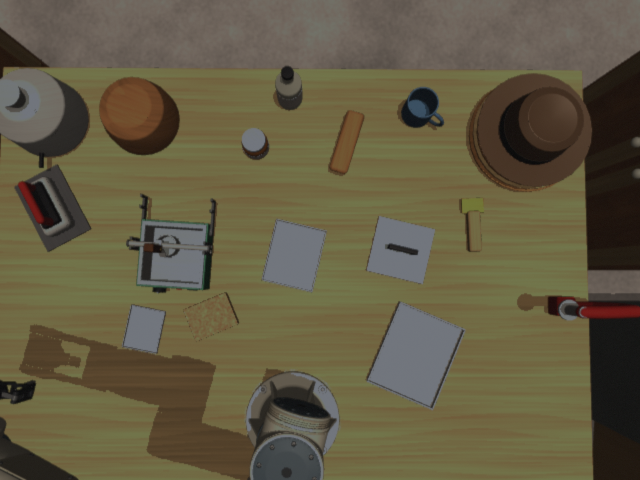

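The scene picture shows three trays. Top-view pixels: small (144,328), middle (294,256), large (416,355). The middle one, between warmer and lid, should match 170x140 mm. I'll measure the trays and confirm with one crop.

```bash
python3 - <<'E'
from h import *
def rect(P):
    (c,s,a)=cv2.minAreaRect((P[:,:2]*1000).astype(np.float32)); return np.round(c,1),np.round(s,1),round(a,1)
for n in('scene','top'):
    c=cam(n); P=c['P']
    bz=P[250:330,330:380] if 0 else P[(np.abs(P[...,2])<.02)]
    print(n,'bench z',np.nanmedian(bz[:,2]))
    for t in('lid','tray'):
        for o in arm.outline_of(n,t):
            if o['confidence']<.5: continue
            m=cv2.erode(o['region'].astype(np.uint8),np.ones((3,3)))>0
            Q=P[o['region']&np.isfinite(P[...,0])]
            print(t,np.round(o['at']),rect(Q))
            # silhouettes projected at plane
            v,u=np.nonzero(o['region']); d=c['R'].apply(np.stack([(u-c['cx'])/c['f'],-(v-c['cy'])/c['f'],-np.ones(len(u))],-1))
            for z in(.010,.016):
                k=(z-c['origin'][2])/d[:,2]; print('  plane',z,rect(c['origin']+k[:,None]*d))
            if t=='lid':
                H=Q[(Q[:,2]>.04)&(Q[:,2]<.07)]
                if len(H)>20: print('  handle',rect(H),np.median(H,0).round(4))
    def box(lo,hi): return P[((P>lo)&(P<hi)).all(-1)]
    o=[o for o in arm.outline_of(n,'bar')][0]; Q=P[o['region']&np.isfinite(P[...,0])]; Q=Q[Q[:,2]>.115]
    print('bar',rect(Q),'ends',Q[Q[:,1].argmin()].round(3),Q[Q[:,1].argmax()].round(3), cv2.fitLine((Q[:,:2]).astype(np.float32),cv2.DIST_HUBER,0,.001,.001).ravel().round(4))
    G=box([.38,.25,.155],[.5,.42,.23]); print('grip',len(G),rect(G),np.percentile(G,[5,50,95],axis=0).round(4).tolist())
    Z=box([.32,.18,.085],[.6,.42,.103]); print('rim',len(Z),rect(Z),np.median(Z[:,2]))
    Zb=box([.54,.18,.06],[.62,.42,.103]); print('parkplates',len(Zb),rect(Zb))
    for lo,hi in((.18,.29),(.30,.42)):
        q=Zb[(Zb[:,1]>lo)&(Zb[:,1]<hi)]; print('   ',len(q),q.min(0).round(3),q.max(0).round(3))
    if n=='top': cv2.imwrite('pics/crop1.png',cv2.resize(c['color'][190:390,110:370],(780,600),interpolation=cv2.INTER_CUBIC))
E
```

```text
scene bench z 0.0022337843653461587
tray [240. 190.] (array([ 155.3, -333.2]), array([215.2, 261.9]), 66.4)
  plane 0.01 (array([ 161. , -331.8]), array([206., 254.]), 68.0)
  plane 0.016 (array([ 168.1, -329.5]), array([204.8, 252.6]), 68.0)
tray [505. 229.] (array([306.3, 380.1]), array([ 94.2, 287. ]), 77.9)
  plane 0.01 (array([236.1, 395.1]), array([ 94. , 124.7]), 78.1)
  plane 0.016 (array([242.9, 393.3]), array([ 93.4, 124. ]), 78.1)
tray [343. 269.] (array([432.2,  -4.1]), array([142. , 181.9]), 76.9)
  plane 0.01 (array([431.6,  -4.3]), array([144.8, 184.5]), 76.5)
  plane 0.016 (array([437.2,  -3.9]), array([144. , 183.5]), 76.5)
bar (array([451.3, 302.5]), array([201.9,  28.9]), 84.1) ends [0.455 0.201 0.132] [0.462 0.403 0.125] [0.0663 0.9978 0.4546 0.3053]
grip 291 (array([444.9, 324.9]), array([25.2, 24.7]), 84.2) [[0.4382, 0.3137, 0.1592], [0.4509, 0.3238, 0.1902], [0.455, 0.335, 0.2134]]
rim 1553 (array([464.7, 299.2]), array([184.2, 235.2]), 86.3) 0.09437816767665752
parkplates 179 (array([558.6, 292.9]), array([183.7,  47.5]), 86.5)
    69 [0.541 0.2   0.062] [0.57
[... 821 characters left out ...]
] (array([433.9,  -4.2]), array([144.1, 175.1]), 77.8)
  plane 0.01 (array([433.5,  -4.4]), array([143.3, 173.9]), 77.6)
  plane 0.016 (array([433.3,  -4.6]), array([142.7, 173.2]), 77.6)
bar (array([451.1, 301.6]), array([204.2,  15.3]), 86.6) ends [0.443 0.2   0.121] [0.452 0.403 0.129] [0.0588 0.9983 0.4511 0.2928]
grip 145 (array([442.7, 325.2]), array([19.4, 25.4]), 0.1) [[0.4337, 0.3133, 0.1599], [0.4429, 0.3191, 0.2061], [0.4521, 0.3341, 0.211]]
rim 1387 (array([462.9, 299.1]), array([184.7, 232.6]), 86.6) 0.09184445121313067
parkplates 140 (array([560.1, 293.1]), array([185.8,  44.1]), 88.7)
    54 [0.54  0.2   0.061] [0.574 0.209 0.098]
    86 [0.54  0.377 0.06 ] [0.584 0.386 0.097]
```

View pics/crop1.png

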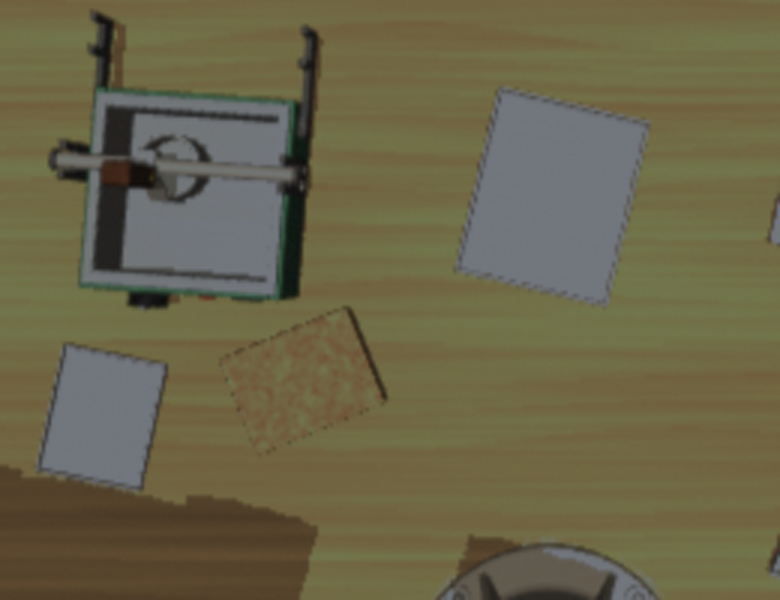

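The crop shows the small tray (105,417), middle tray (553,197) and cork mat (305,380). The measured sizes are 118x99, 174x143 and 232x195 mm, so the middle tray at world (0.4335, -0.0045) is the 170x140 one. Next I'll refine the warmer frame and work out the first moves.

```bash
cat >> h.py <<'E'
def plan(*wps, cmd=None):
    """wps: (gx,gy,gz grasp point mm, yaw of tool y deg); prints tool-axis shifts from present"""
    s=arm.state(); p=s['eef_pos']; r=R.from_quat(s['tool_rot']); ty=np.degrees(np.arctan2(*r.as_matrix()[[1,0],[1,1]]))
    print('t',round(s['time_s'],2),'grasp pt',(p*1000-[0,0,155]).round(1),'tool y',round(ty,2),'tilt z',r.as_matrix()[:,2].round(4),'j6',s['joint_pos'][5].round(2),'F',s['ft_force'].round(1),'w',round(s['width']*85.4,1),'ff',round(s['finger_force'],1))
    for w in wps:
        d=r.inv().apply(np.array([w[0],w[1],w[2]+155])/1000-p)
        dy=-(w[3]-ty); dy=(dy+90)%180-90
        print('  ',d.round(4),'turn',np.radians(dy).round(4))
E
python3 - <<'E'
from h import *
o0=np.array([.4325,.301,0]); Rw=R.from_euler('z',-3.5,degrees=True)
for n in('scene','top'):
    c=cam(n); W=((c['P']-o0).reshape(-1,3)); W=Rw.inv().apply(W)*1000
    W=W[np.isfinite(W[:,0])]
    b=lambda lo,hi:W[((W>lo)&(W<hi)).all(-1)]
    pr=lambda t,q:print(t,len(q),np.percentile(q,[1,50,99],axis=0).round(1).tolist())
    pr('front rim',b([-100,-70,88],[-60,70,102]))
    pr('back rim',b([60,-70,88],[100,70,102]))
    pr('left rim',b([-60,60,88],[0,86,102])); pr('right rim',b([-60,-86,88],[0,-60,102]))
    for y in(-70,-40,-10,60):
        q=b([0,y-12,122],[40,y+12,140]); 
        if len(q):pr('bar@%d'%y,q)
    pr('work L',b([-10,84,136],[50,96,152]));pr('work R',b([-10,-96,136],[50,-84,152]))
    pr('park L',b([115,80,85],[150,100,102]));pr('park R',b([115,-100,85],[150,-80,102]))
    pr('disc L',b([5,96,115],[35,115,140]));pr('disc R',b([5,-115,115],[35,-96,140]))
    pr('gripTop',b([-15,5,205],[40,50,220])); pr('grip',b([-15,5,160],[40,50,205]))
plan((442.5,324.5,250,86.5),(442.5,324.5,178,86.5))
E
```

```text
front rim 267 [[-83.5, -69.1, 88.3], [-73.4, -14.5, 95.0], [-67.4, 68.6, 100.7]]
back rim 478 [[66.3, -68.2, 88.2], [78.2, 0.3, 94.6], [87.2, 68.5, 101.0]]
left rim 62 [[-58.5, 72.2, 88.2], [-38.8, 77.2, 95.6], [-1.6, 84.0, 99.7]]
right rim 57 [[-58.9, -83.9, 89.0], [-40.1, -77.5, 96.2], [-0.5, -72.5, 100.1]]
bar@-70 55 [[13.6, -81.7, 123.2], [21.9, -69.7, 130.5], [26.4, -58.7, 135.3]]
bar@-40 57 [[14.0, -51.3, 123.5], [22.2, -39.5, 130.6], [28.5, -28.2, 135.8]]
bar@-10 54 [[14.3, -21.6, 123.4], [21.9, -9.5, 130.6], [29.1, 1.4, 136.6]]
bar@60 57 [[14.5, 48.6, 123.1], [21.9, 60.0, 130.3], [27.4, 72.0, 133.9]]
work L 35 [[0.8, 85.9, 136.7], [28.6, 88.5, 143.4], [36.8, 91.9, 148.9]]
work R 31 [[1.2, -91.9, 136.5], [14.4, -89.1, 143.7], [37.8, -86.1, 150.4]]
park L 36 [[115.4, 84.8, 85.3], [141.3, 88.1, 92.5], [148.3, 91.1, 99.8]]
park R 31 [[115.4, -92.3, 86.1], [141.3, -89.5, 93.8], [149.1, -86.4, 100.0]]
disc L 27 [[13.1, 96.5, 123.2], [22.1, 100.0, 130.7], [29.6, 104.1, 136.6]]
disc R 16 [[11.1, -100.1, 121.3], [23.1, -98.5, 130.7], [28.1, -96.4, 137.2]]
gripTop 85 [[-1.2, 13.6, 205.
[... 833 characters left out ...]
3], [27.2, -88.5, 142.8], [34.2, -85.4, 147.4]]
park L 12 [[117.4, 85.4, 89.3], [141.4, 88.8, 93.8], [145.4, 93.0, 97.2]]
park R 15 [[116.0, -91.5, 87.1], [141.5, -88.8, 93.0], [146.7, -85.7, 95.0]]
disc L 25 [[11.0, 97.1, 120.3], [18.2, 100.3, 128.6], [28.1, 104.0, 135.8]]
disc R 19 [[11.1, -100.3, 118.9], [18.9, -99.1, 128.8], [26.1, -96.4, 135.0]]
gripTop 79 [[-0.4, 13.7, 205.1], [9.2, 24.9, 208.2], [18.7, 36.8, 212.0]]
grip 58 [[-0.8, 12.4, 161.4], [8.0, 14.0, 186.0], [18.1, 31.3, 204.5]]
t 1.6 grasp pt [150.3 606.7 249.7] tool y 76.09 tilt z [-0.  0. -1.] j6 -0.0 F [-0.2  0.6  0.2] w 85.7 ff 0.0
   [-3.515e-01 -2.036e-01 -3.000e-04] turn -0.1817
   [-0.3515 -0.2036  0.0717] turn -0.1817
```

Request:
{"op": "move_arm", "data": {"steps": [[-0.015,-0.009,0,-0.01],[-0.045,-0.026,0,-0.03],[-0.08,-0.046,0,-0.05],[-0.115,-0.066,0,-0.07],[-0.15,-0.086,0,-0.09],[-0.185,-0.107,0,-0.11],[-0.22,-0.127,0,-0.13],[-0.255,-0.147,0,-0.15],[-0.29,-0.167,0,-0.165],[-0.32,-0.184,0,-0.175],[-0.342,-0.197,0,-0.182],[-0.3527,-0.203,0,-0.182]], "fingers": 0.0854}}

```text
time_s: 2.6
eef_pos: [0.4457, 0.3226, 0.4048]
tool_rot: [0.031, 1.0, -0.0, 0.0]
ft_force: [0.5, -0.2, 0.7]
width: 0.998
finger_force: 0.0
```

```bash
python3 -c "
from h import *
plan((443.8,324.7,178,86.5))"
```

```text
t 2.6 grasp pt [445.7 322.6 249.8] tool y 86.41 tilt z [ 8.e-04 -3.e-04 -1.e+00] j6 -0.88 F [ 0.5 -0.2  0.7] w 85.2 ff 0.0
   [0.0021 0.002  0.0718] turn -0.0016
```

Request:
{"op": "move_arm", "data": {"steps": [[0,0,0.015,0],[0,0,0.035,0],[0,0,0.05,0],[0,0,0.05,0]]}}

```text
time_s: 2.93
eef_pos: [0.4427, 0.3244, 0.3519]
tool_rot: [0.031, 1.0, -0.001, -0.002]
ft_force: [-0.3, 0.2, 0.3]
width: 0.995
finger_force: 0.0
```

```bash
python3 -c "
from h import *
plan((443.8,324.7,178,86.5))"
```

```text
t 2.93 grasp pt [442.7 324.4 196.9] tool y 86.5 tilt z [-0.0039 -0.0026 -1.    ] j6 -0.88 F [-0.3  0.2  0.3] w 85.0 ff 0.0
   [-0.0011  0.0004  0.0189] turn -0.0
```

Request:
{"op": "move_arm", "data": {"steps": [[0,0,0.012,0],[0,0,0.021,0],[0,0,0.021,0]]}}

```text
time_s: 3.18
eef_pos: [0.4433, 0.3248, 0.3323]
tool_rot: [0.03, 1.0, -0.001, -0.001]
ft_force: [-1.3, -0.6, -0.5]
width: 0.999
finger_force: 0.0
```

Request:
{"op": "move_arm", "data": {"steps": [[0,0,0,0],[0,0,0,0],[0,0,0,0],[0,0,0,0],[0,0,0,0],[0,0,0,0],[0,0,0,0],[0,0,0,0],[0,0,0,0]], "fingers": 0.0, "newtons": 60}}

```text
time_s: 3.93
eef_pos: [0.444, 0.325, 0.3341]
tool_rot: [0.03, 1.0, 0.0, 0.0]
ft_force: [-0.4, -0.7, 5.8]
width: 0.271
finger_force: 59.9
```

```bash
python3 -c "
from h import *
plan()
c=cam('scene'); cv2.imwrite('pics/s2.png',cv2.resize(c['color'][170:330,400:600],(750,600)))"
```

```text
t 3.93 grasp pt [444.  325.  179.1] tool y 86.52 tilt z [ 7.e-04  5.e-04 -1.e+00] j6 -0.88 F [-0.4 -0.7  5.8] w 23.1 ff 59.9
```

View pics/s2.png

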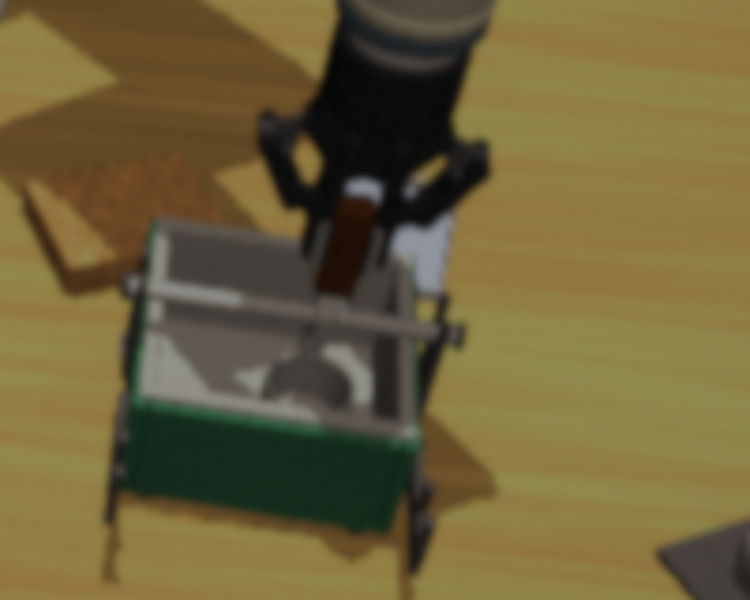

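The dipper grip at crop (350,240) is held between the fingers. Now unhook (rise 32 mm), draw 45 mm to the front, and lift.

Request:
{"op": "move_arm", "data": {"steps": [[0,0,-0.01,0],[0,0,-0.022,0],[0,0,-0.032,0],[0,0,-0.032,0],[0.01,0,-0.032,0],[0.022,0,-0.032,0],[0.034,0,-0.032,0],[0.045,0,-0.032,0],[0.045,0,-0.032,0],[0.045,0,-0.032,0]]}}

```text
time_s: 4.82
eef_pos: [0.398, 0.3277, 0.3656]
tool_rot: [0.03, 1.0, -0.0, -0.0]
ft_force: [1.2, -0.1, -1.8]
width: 0.271
finger_force: 59.2
```

```bash
python3 -c "
from h import *
plan()
for n in('scene',):
    c=cam(n); cv2.imwrite('pics/s3.png',cv2.resize(c['color'][170:330,400:600],(750,600)))"
```

```text
t 4.82 grasp pt [398.  327.7 210.6] tool y 86.6 tilt z [-1.e-04 -2.e-04 -1.e+00] j6 -0.83 F [ 1.2 -0.1 -1.8] w 23.1 ff 59.2
```

View pics/s3.png

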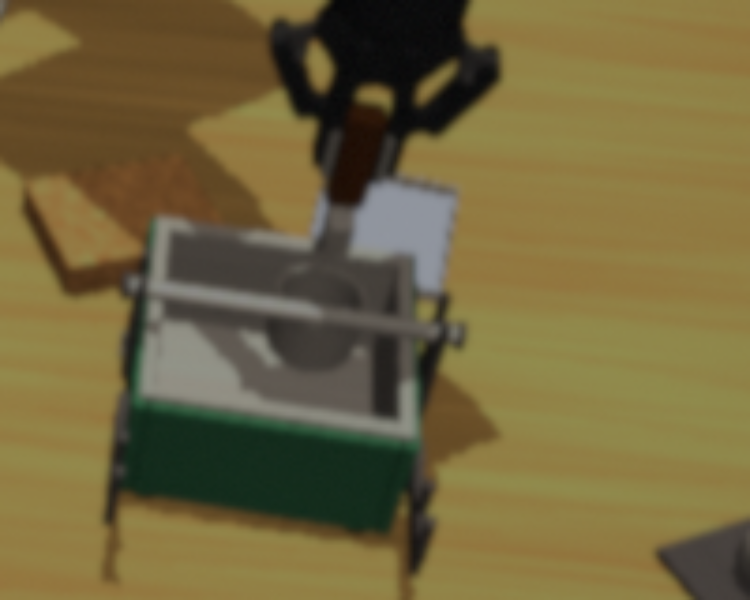

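The dipper is unhooked and drawn clear in front of the bar, with the cup at crop (315,320) and the grip at (358,155). Lift it out now.

Request:
{"op": "move_arm", "data": {"steps": [[0,0,-0.012,0],[0,0,-0.032,0],[0,0,-0.055,0],[0,0,-0.08,0],[0,0,-0.102,0],[0,0,-0.105,0],[0,0,-0.105,0]]}}

```text
time_s: 5.45
eef_pos: [0.3995, 0.3278, 0.4718]
tool_rot: [0.031, 1.0, 0.001, 0.001]
ft_force: [0.3, 0.1, -2.8]
width: 0.272
finger_force: 59.3
```

Request:
{"op": "move_arm", "data": {"steps": [[-0.002,-0.012,0,0],[-0.005,-0.036,0,0],[-0.008,-0.066,0,0],[-0.012,-0.098,0,0],[-0.016,-0.13,0,0],[-0.02,-0.162,0,0],[-0.024,-0.194,0,0],[-0.028,-0.226,0,0],[-0.032,-0.258,0,0],[-0.036,-0.288,0,0],[-0.04,-0.312,0,0],[-0.042,-0.329,0,0]]}}

```text
time_s: 6.45
eef_pos: [0.42, -0.0059, 0.4689]
tool_rot: [0.031, 1.0, -0.0, -0.001]
ft_force: [0.5, -0.0, -2.6]
width: 0.272
finger_force: 59.5
```

Request:
{"op": "move_arm", "data": {"steps": [[0,0,0,0],[0,0,0.01,0],[0,0,0.03,0],[0,0,0.055,0],[0,0,0.08,0],[0,0,0.105,0],[0,0,0.12,0],[0,0,0.125,0],[0,0,0.125,0],[0,0,0.125,0]]}}

```text
time_s: 7.28
eef_pos: [0.4208, -0.0029, 0.3455]
tool_rot: [0.03, 1.0, 0.0, -0.0]
ft_force: [-0.0, -0.2, -2.4]
width: 0.273
finger_force: 59.8
```

```bash
python3 -c "
from h import *
plan((420.5,-3.6,156,86.6))
c=cam('scene')
for t in('dipper','tray'):
    for o in arm.outline_of('scene',t)[:3]:
        P=c['P'][o['region']]; P=P[np.isfinite(P[:,0])]
        print(t,round(o['confidence'],2),np.round(o['at']),len(P),*[np.round(np.percentile(P,k,axis=0),3) for k in(2,50,98)])
cv2.imwrite('pics/s4.png',cv2.resize(c['color'][140:320,270:510],(800,600)))"
```

```text
t 7.28 grasp pt [420.8  -2.9 190.5] tool y 86.56 tilt z [-7.e-04  1.e-04 -1.e+00] j6 -1.52 F [-0.  -0.2 -2.4] w 23.3 ff 59.8
   [ 0.0002 -0.0007  0.0345] turn -0.0007
dipper 0.57 [344. 240.] 954 [ 0.403 -0.029  0.042] [ 0.429 -0.004  0.079] [0.461 0.021 0.224]
tray 0.86 [239. 190.] 4080 [ 0.04  -0.443  0.001] [ 0.168 -0.33   0.008] [ 0.298 -0.215  0.026]
tray 0.67 [501. 228.] 924 [ 0.166  0.35  -0.001] [0.218 0.402 0.005] [0.358 0.446 0.096]
tray 0.58 [344. 272.] 2652 [ 0.345 -0.083  0.   ] [ 0.45  -0.003  0.006] [0.526 0.071 0.021]
```

View pics/s4.png

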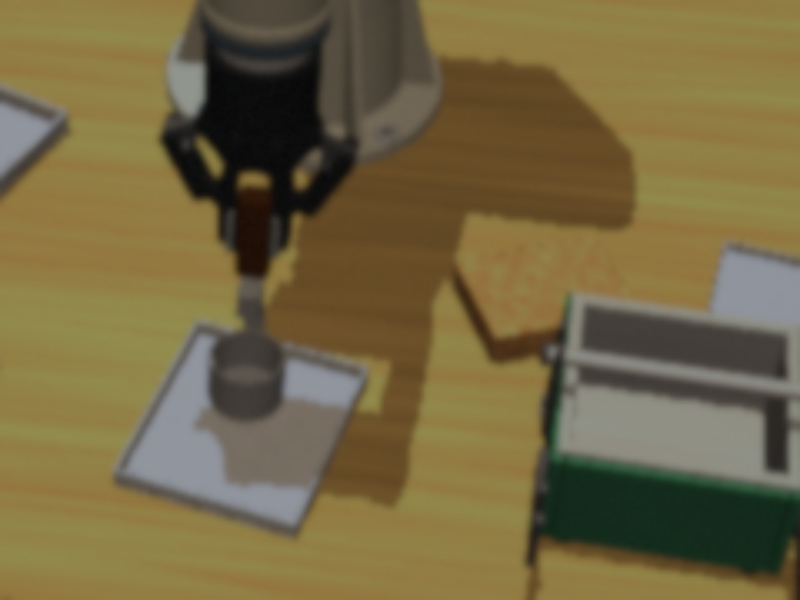

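The dipper hangs upright over the tray's middle, with the cup at crop (245,375). Lower it gently until it touches.

Request:
{"op": "move_arm", "data": {"steps": [[0,0,0.01,0],[0,0,0.02,0],[0,0,0.028,0],[0,0,0.031,0],[0,0,0.032,0],[0,0,0.032,0]]}}

```text
time_s: 7.93
eef_pos: [0.4209, -0.0034, 0.3138]
tool_rot: [0.03, 1.0, -0.0, 0.0]
ft_force: [0.3, -0.4, -2.0]
width: 0.277
finger_force: 59.8
```

Request:
{"op": "move_arm", "data": {"steps": [[0,0,0.001,0],[0,0,0.002,0],[0,0,0.003,0],[0,0,0.003,0]]}}

```text
time_s: 8.27
eef_pos: [0.4208, -0.0034, 0.3107]
tool_rot: [0.03, 1.0, 0.0, 0.0]
ft_force: [-0.2, -0.1, -2.5]
width: 0.272
finger_force: 59.8
```

Request:
{"op": "move_arm", "data": {"steps": [[0,0,0.001,0],[0,0,0.001,0],[0,0,0.002,0],[0,0,0.002,0]]}}

```text
time_s: 8.6
eef_pos: [0.4214, -0.0031, 0.3105]
tool_rot: [0.031, 1.0, 0.0, 0.001]
ft_force: [-7.3, 3.5, 25.6]
width: 0.274
finger_force: 63.4
```

Request:
{"op": "move_arm", "data": {"steps": [[0,0,-0.0015,0],[0,0,-0.0015,0],[0,0,-0.0015,0]]}}

```text
time_s: 8.85
eef_pos: [0.421, -0.0033, 0.3105]
tool_rot: [0.03, 1.0, 0.0, 0.0]
ft_force: [-1.3, 0.6, 5.0]
width: 0.277
finger_force: 60.7
```

Request:
{"op": "move_arm", "data": {"steps": [[0,0,0,0],[0,0,0,0],[0,0,0,0],[0,0,0,0],[0,0,0,0],[0,0,0,0]], "fingers": 0.0854}}

```text
time_s: 9.35
eef_pos: [0.4208, -0.0034, 0.3101]
tool_rot: [0.03, 1.0, -0.0, -0.0]
ft_force: [-0.7, 0.2, -0.1]
width: 0.998
finger_force: 0.0
```

```bash
python3 -c "
from h import *
o=Rw=R.from_euler('z',-3.5,degrees=True).apply([20,1.5,0])+[432.5,301,0]; print(o)
plan((420.5,-3.6,270,86.6),(*o[:2],270,-3.5),(*o[:2],270,176.5))
print(arm.state()['joint_pos'])"
```

```text
[452.55426878 301.27623141   0.        ]
t 9.35 grasp pt [420.8  -3.4 155.1] tool y 86.52 tilt z [-1.e-04 -0.e+00 -1.e+00] j6 -1.52 F [-0.7  0.2 -0.1] w 85.2 ff 0.0
   [ 0.0003 -0.0002 -0.1149] turn -0.0015
   [-0.0131  0.306  -0.1149] turn -1.5705
   [-0.0131  0.306  -0.1149] turn -1.5705
[-1.15957505e-02  1.65328910e-01  2.14070892e+00 -2.19548053e-05
  8.35660267e-01 -1.52156470e+00]
```

Request:
{"op": "move_arm", "data": {"steps": [[0,0,-0.01,0],[0,0,-0.03,0],[0,0,-0.058,0],[0,0,-0.088,0],[0,0,-0.108,0],[0,0,-0.115,0],[0,0,-0.115,0]]}}

```text
time_s: 9.93
eef_pos: [0.4213, -0.0034, 0.4266]
tool_rot: [0.03, 1.0, 0.0, 0.002]
ft_force: [0.5, -0.3, -0.0]
width: 1.002
finger_force: 0.0
```

Request:
{"op": "move_arm", "data": {"steps": [[-0.001,0.012,0,0.08],[-0.002,0.035,0,0.2],[-0.003,0.063,0,0.32],[-0.004,0.093,0,0.44],[-0.006,0.123,0,0.56],[-0.007,0.153,0,0.68],[-0.008,0.183,0,0.8],[-0.009,0.213,0,0.92],[-0.01,0.243,0,1.04],[-0.011,0.27,0,1.16],[-0.012,0.292,0,1.28],[-0.013,0.306,0,1.4]]}}

```text
time_s: 10.93
eef_pos: [0.452, 0.3032, 0.4228]
tool_rot: [0.669, 0.743, -0.001, -0.001]
ft_force: [0.2, -0.5, -0.2]
width: 1.002
finger_force: 0.0
```

Request:
{"op": "move_arm", "data": {"steps": [[0,0,0,0.09],[0,0,0,0.15],[0,0,0,0.17],[0,0,0,0.17],[0,0,0,0.17]]}}

```text
time_s: 11.35
eef_pos: [0.4522, 0.301, 0.4241]
tool_rot: [0.727, 0.686, -0.001, -0.0]
ft_force: [0.4, -0.0, 0.0]
width: 1.002
finger_force: 0.0
```

```bash
python3 -c "
from h import *
o0=np.array([.4325,.301,0]); Rw=R.from_euler('z',-3.5,degrees=True)
c=cam('scene')
for t in('dipper','bar'):
    for o in arm.outline_of('scene',t)[:2]:
        P=c['P'][o['region']]; P=P[np.isfinite(P[:,0])]
        print(t,round(o['confidence'],2),np.round(o['at']),len(P),*[np.round(np.percentile(P,k,axis=0),3) for k in(2,50,98)])
        if t=='bar':
            W=Rw.inv().apply(P-o0)*1000; W=W[(W[:,2]>120)&(W[:,2]<140)]; print(np.percentile(W,[1,50,99],axis=0).round(1))
plan((452.6,301.3,125,-3.5))"
```

```text
dipper 0.77 [342. 252.] 952 [ 0.403 -0.029  0.007] [ 0.428 -0.004  0.044] [0.461 0.021 0.189]
bar 0.64 [476. 251.] 428 [0.444 0.203 0.123] [0.455 0.307 0.13 ] [0.464 0.4   0.136]
[[ 13.6 -98.9 122.5]
 [ 22.3   6.8 130.3]
 [ 28.5 101.4 136.3]]
t 11.5 grasp pt [452.4 301.  269.9] tool y -3.39 tilt z [-3.e-04 -2.e-04 -1.e+00] j6 0.64 F [-0.1 -0.4 -0.5] w 85.3 ff 0.0
   [0.0003 0.0002 0.1449] turn 0.0019
```

Request:
{"op": "move_arm", "data": {"steps": [[0,0,0.01,0],[0,0,0.03,0],[0,0,0.058,0],[0,0,0.086,0],[0,0,0.112,0],[0,0,0.132,0],[0,0,0.143,0],[0,0,0.145,0],[0,0,0.145,0],[0,0,0.145,0]]}}

```text
time_s: 12.33
eef_pos: [0.4528, 0.3015, 0.2811]
tool_rot: [0.728, 0.686, 0.001, 0.0]
ft_force: [-0.4, -0.4, 0.5]
width: 0.997
finger_force: 0.0
```

Request:
{"op": "move_arm", "data": {"steps": [[0,0,0,0],[0,0,0,0],[0,0,0,0],[0,0,0,0],[0,0,0,0],[0,0,0,0],[0,0,0,0],[0,0,0,0],[0,0,0,0],[0,0,0,0],[0,0,0,0],[0,0,0,0]], "fingers": 0.0, "newtons": 50}}

```text
time_s: 13.33
eef_pos: [0.4524, 0.3013, 0.2804]
tool_rot: [0.728, 0.686, 0.0, 0.0]
ft_force: [-1.2, 0.5, 4.1]
width: 0.124
finger_force: 48.8
```

```bash
python3 -c "
from h import *
p=R.from_euler('z',-3.5,degrees=True).apply([130,1.5,0])+[432.5,301,0]; print(p)
plan((452.6,301.3,165,-3.5),(*p[:2],165,-3.5))"
```

```text
[562.3490966  294.56089206   0.        ]
t 13.33 grasp pt [452.4 301.3 125.4] tool y -3.44 tilt z [ 2.e-04  1.e-04 -1.e+00] j6 0.64 F [-1.2  0.5  4.1] w 10.5 ff 48.8
   [-0.      0.0002 -0.0396] turn 0.0011
   [-1.000e-04  1.101e-01 -3.960e-02] turn 0.0011
```

Request:
{"op": "move_arm", "data": {"steps": [[0,0,-0.006,0],[0,0,-0.015,0],[0,0,-0.026,0],[0,0,-0.036,0],[0,0,-0.042,0],[0,0,-0.042,0],[0,0,-0.042,0]]}}

```text
time_s: 13.92
eef_pos: [0.4525, 0.3013, 0.3228]
tool_rot: [0.728, 0.686, 0.001, 0.0]
ft_force: [-0.8, -0.8, -1.4]
width: 0.122
finger_force: 48.8
```

```bash
cat > bar.py <<'E'
from h import *
o0=np.array([.4325,.301,0]); Rw=R.from_euler('z',-3.5,degrees=True)
for n in('scene','top'):
    c=cam(n)
    for o in arm.outline_of(n,'bar')[:1]:
        P=c['P'][o['region']&np.isfinite(c['P'][...,0])]; W=Rw.inv().apply(P-o0)*1000
        W=W[np.abs(W[:,2]-np.median(W[:,2]))<14]
        print(n,round(o['confidence'],2),np.round(o['at']),len(W),np.percentile(W,[1,50,99],axis=0).round(1).tolist())
        for a,b in((-110,-60),(60,110)):
            q=W[(W[:,1]>a)&(W[:,1]<b)]; print('   end',len(q),np.median(q,0).round(1))
plan()
E
python3 bar.py
```

```text
scene 0.71 [471. 238.] 409 [[14.5, -98.3, 164.7], [23.4, 20.6, 172.8], [29.3, 101.6, 178.5]]
   end 96 [ 23.6 -80.1 173.1]
   end 113 [ 23.6  82.9 173. ]
top 0.76 [189. 245.] 208 [[11.9, -99.9, 160.1], [19.5, -56.6, 169.5], [25.9, -7.7, 175.3]]
   end 95 [ 19.6 -83.  169.1]
   end 0 [nan nan nan]
t 14.12 grasp pt [452.2 301.1 166.7] tool y -3.44 tilt z [-7.e-04 -5.e-04 -1.e+00] j6 0.64 F [-0.2  0.1 -1.7] w 10.4 ff 48.8
  return _methods._mean(a, axis=axis, dtype=dtype,
  ret = um.true_divide(
```

Request:
{"op": "move_arm", "data": {"steps": [[0,0.008,0,0],[0,0.024,0,0],[0,0.046,0,0],[-0.001,0.07,0,0],[-0.001,0.09,0,0],[-0.0015,0.104,0,0],[-0.0015,0.11,0,0],[-0.0015,0.11,0,0],[-0.0015,0.11,0,0]]}}

```text
time_s: 14.87
eef_pos: [0.5618, 0.293, 0.3216]
tool_rot: [0.728, 0.685, -0.001, -0.0]
ft_force: [-1.1, -0.3, -1.1]
width: 0.121
finger_force: 48.8
```

```bash
python3 bar.py 2>/dev/null; python3 -c "
from h import *
plan((562.3,294.0,100,-3.5),(562.3,294.0,80,-3.5))"
```

```text
scene 0.75 [470. 277.] 494 [[124.1, -101.1, 162.4], [132.6, -15.4, 171.6], [138.3, 99.6, 177.5]]
   end 123 [132.6 -82.4 172.1]
   end 125 [132.4  81.1 171.8]
top 0.51 [194. 201.] 193 [[122.6, -101.6, 163.0], [128.2, -58.4, 169.4], [134.8, -11.5, 175.6]]
   end 93 [128.2 -81.9 169.5]
   end 0 [nan nan nan]
t 15.07 grasp pt [561.3 293.3 167.2] tool y -3.41 tilt z [-5.e-04 -2.e-04 -1.e+00] j6 0.54 F [-0.  -0.6 -0.1] w 10.3 ff 48.8
t 15.07 grasp pt [561.3 293.3 167.2] tool y -3.41 tilt z [-5.e-04 -2.e-04 -1.e+00] j6 0.54 F [-0.  -0.6 -0.1] w 10.3 ff 48.8
   [0.0008 0.001  0.0672] turn 0.0016
   [0.0008 0.001  0.0872] turn 0.0016
```

Request:
{"op": "move_arm", "data": {"steps": [[0,0.0005,0.008,0],[0,0.0005,0.022,0],[0,0.0005,0.038,0],[0,0.0005,0.054,0],[0,0.0005,0.067,0],[0,0.0005,0.076,0],[0,0.0005,0.081,0],[0,0.0005,0.083,0],[0,0.0005,0.083,0]]}}

```text
time_s: 15.82
eef_pos: [0.5626, 0.2932, 0.239]
tool_rot: [0.728, 0.686, -0.0, -0.0]
ft_force: [0.4, -0.0, -1.2]
width: 0.115
finger_force: 48.8
```

Request:
{"op": "move_arm", "data": {"steps": [[0,0,0.001,0],[0,0,0.002,0],[0,0,0.002,0]]}}

```text
time_s: 16.07
eef_pos: [0.5628, 0.2932, 0.2377]
tool_rot: [0.728, 0.686, 0.0, 0.0]
ft_force: [-0.3, -1.2, -1.3]
width: 0.119
finger_force: 48.8
```

Request:
{"op": "move_arm", "data": {"steps": [[0,0,0.001,0],[0,0,0.002,0],[0,0,0.002,0],[0,0,0.002,0]]}}

```text
time_s: 16.4
eef_pos: [0.5628, 0.2932, 0.2355]
tool_rot: [0.728, 0.686, 0.0, 0.0]
ft_force: [0.0, -0.7, 1.1]
width: 0.117
finger_force: 49.1
```

Request:
{"op": "move_arm", "data": {"steps": [[0,0,0.0005,0],[0,0,0.001,0],[0,0,0.001,0]]}}

```text
time_s: 16.65
eef_pos: [0.5628, 0.2932, 0.2353]
tool_rot: [0.728, 0.686, 0.0, 0.0]
ft_force: [-3.1, -2.0, 10.3]
width: 0.119
finger_force: 49.9
```

Request:
{"op": "move_arm", "data": {"steps": [[0,0,-0.0007,0],[0,0,-0.0007,0],[0,0,-0.0007,0],[0,0,-0.0007,0],[0,0,-0.0007,0]], "fingers": 0.034}}

```text
time_s: 17.07
eef_pos: [0.5625, 0.2931, 0.2346]
tool_rot: [0.728, 0.686, -0.0, -0.0]
ft_force: [-0.3, 0.2, -0.3]
width: 0.398
finger_force: 0.0
```

```bash
python3 bar.py 2>/dev/null; python3 -c "
from h import *
plan((448.3,-289.8,270,-13.5))"
```

```text
scene 0.9 [460. 302.] 329 [[125.5, -97.5, 77.3], [133.4, -16.7, 85.3], [139.1, 99.8, 90.9]]
   end 57 [133.8 -72.6  85.7]
   end 74 [133.5  80.3  85.8]
top 0.62 [294. 256.] 53 [[-7.1, -332.0, 27.4], [34.1, -311.9, 43.3], [46.4, -280.4, 51.3]]
   end 0 [nan nan nan]
   end 0 [nan nan nan]
t 17.27 grasp pt [562.6 293.1  79.8] tool y -3.44 tilt z [-1.e-04 -1.e-04 -1.e+00] j6 0.54 F [-0.9 -0.  -0.4] w 34.1 ff 0.0
t 17.27 grasp pt [562.6 293.1  79.8] tool y -3.44 tilt z [-1.e-04 -1.e-04 -1.e+00] j6 0.54 F [-0.9 -0.  -0.4] w 34.1 ff 0.0
   [-0.5888 -0.0792 -0.1902] turn 0.1757
```

Request:
{"op": "move_arm", "data": {"steps": [[0,0,-0.008,0],[0,0,-0.022,0],[0,0,-0.045,0],[0,0,-0.075,0],[0,0,-0.105,0],[0,0,-0.135,0],[0,0,-0.165,0],[0,0,-0.183,0],[0,0,-0.19,0],[0,0,-0.19,0]]}}

```text
time_s: 18.1
eef_pos: [0.5629, 0.2932, 0.4272]
tool_rot: [0.728, 0.686, 0.002, 0.001]
ft_force: [-0.1, -0.0, 0.4]
width: 0.399
finger_force: 0.0
```

Request:
{"op": "move_arm", "data": {"steps": [[-0.015,-0.002,0,0.01],[-0.04,-0.006,0,0.02],[-0.075,-0.01,0,0.03],[-0.112,-0.015,0,0.045],[-0.15,-0.02,0,0.06],[-0.188,-0.025,0,0.07],[-0.226,-0.03,0,0.085],[-0.264,-0.035,0,0.1],[-0.302,-0.041,0,0.11],[-0.34,-0.046,0,0.12],[-0.378,-0.051,0,0.135],[-0.412,-0.056,0,0.14]], "fingers": 0.0854}}

```text
time_s: 19.1
eef_pos: [0.48, -0.117, 0.423]
tool_rot: [0.775, 0.632, -0.001, -0.001]
ft_force: [1.3, 0.1, -0.4]
width: 0.999
finger_force: 0.0
```

```bash
python3 -c "
from h import *
plan((448.3,-289.8,270,-13.5))
def rect(P):
    (c,s,a)=cv2.minAreaRect((P[:,:2]*1000).astype(np.float32)); return np.round(c,1),np.round(s,1),round(a,1)
c=cam('top')
for t in ('lid','dipper'):
  for o in arm.outline_of('top',t)[:1]:
    Q=c['P'][o['region']&np.isfinite(c['P'][...,0])]; H=Q[(Q[:,2]>.04)&(Q[:,2]<.07)]
    print(t,o['confidence'],rect(Q),rect(H))
c=cam('scene'); P=c['P'].reshape(-1,3); 
H=P[((P>[.4,-.34,.042])&(P<[.5,-.24,.07])).all(1)]; print('scene handle',rect(H),H.mean(0))
"
```

```text
t 19.1 grasp pt [ 480. -117.  268.] tool y -11.55 tilt z [-3.2e-03  3.0e-04 -1.0e+00] j6 -0.04 F [ 1.3  0.1 -0.4] w 85.3 ff 0.0
   [-0.1757  0.0035 -0.0019] turn 0.0341
lid 0.56 (array([ 449.6, -290.4]), array([155.5, 153.2]), 75.9) (array([ 446.3, -297.3]), array([61. , 13.9]), 76.2)
dipper 0.92 (array([432.4,  -4.9]), array([53.7, 54.3]), 45.8) (array([433.2,  -4.5]), array([52.1, 53.7]), 45.8)
scene handle (array([ 449.5, -289.8]), array([78.8, 18.2]), 76.7) [ 0.45076105 -0.28905085  0.05199479]
```

Request:
{"op": "move_arm", "data": {"steps": [[-0.025,0,0,0.01],[-0.055,0.001,0,0.02],[-0.09,0.002,0,0.03],[-0.12,0.003,0,0.034],[-0.15,0.003,0,0.034],[-0.17,0.004,0,0.034],[-0.176,0.004,0,0.034],[-0.176,0.004,0,0.034],[-0.176,0.004,0,0.034],[-0.176,0.004,0,0.034]]}}

```text
time_s: 20.13
eef_pos: [0.4512, -0.2866, 0.4245]
tool_rot: [0.784, 0.62, 0.0, -0.001]
ft_force: [-0.3, 0.6, 0.4]
width: 0.999
finger_force: 0.0
```

```bash
python3 -c "
from h import *
plan((448.8,-289.9,46,-13.4))"
```

```text
t 20.13 grasp pt [ 451.2 -286.6  269.5] tool y -13.34 tilt z [-6.e-04  9.e-04 -1.e+00] j6 -0.34 F [-0.3  0.6  0.4] w 85.3 ff 0.0
   [-0.004  -0.0014  0.2235] turn 0.0011
```

Request:
{"op": "move_arm", "data": {"steps": [[-0.001,0,0.012,0],[-0.003,-0.001,0.036,0],[-0.004,-0.0015,0.07,0],[-0.004,-0.0015,0.105,0],[-0.004,-0.0015,0.14,0],[-0.004,-0.0015,0.17,0],[-0.004,-0.0015,0.195,0],[-0.004,-0.0015,0.212,0],[-0.004,-0.0015,0.222,0],[-0.004,-0.0015,0.224,0],[-0.004,-0.0015,0.224,0]]}}

```text
time_s: 21.05
eef_pos: [0.4489, -0.2909, 0.2008]
tool_rot: [0.785, 0.62, -0.0, -0.0]
ft_force: [-0.7, 0.3, 0.7]
width: 1.001
finger_force: 0.0
```

Request:
{"op": "move_arm", "data": {"steps": [[0,0,0,0],[0,0,0,0],[0,0,0,0],[0,0,0,0],[0,0,0,0],[0,0,0,0],[0,0,0,0],[0,0,0,0],[0,0,0,0],[0,0,0,0],[0,0,0,0],[0,0,0,0]], "fingers": 0.0, "newtons": 80}}

```text
time_s: 22.05
eef_pos: [0.4486, -0.2917, 0.2015]
tool_rot: [0.785, 0.62, 0.0, 0.0]
ft_force: [-0.9, 1.1, 5.6]
width: 0.146
finger_force: 78.5
```

Request:
{"op": "move_arm", "data": {"steps": [[0,0,-0.006,0],[0,0,-0.016,0],[0,0,-0.04,0],[0,0,-0.07,0],[0,0,-0.105,0],[0,0,-0.14,0],[0,0,-0.175,0],[0,0,-0.205,0],[0,0,-0.225,0],[0,0,-0.235,0],[0,0,-0.235,0],[0,0,-0.235,0]]}}

```text
time_s: 23.05
eef_pos: [0.4482, -0.2914, 0.4355]
tool_rot: [0.785, 0.62, -0.0, -0.0]
ft_force: [-0.1, 0.6, -3.7]
width: 0.145
finger_force: 78.4
```

```bash
cat > lid.py <<'E'
from h import *
def rect(P):
    (c,s,a)=cv2.minAreaRect((P[:,:2]*1000).astype(np.float32)); return np.round(c,1),np.round(s,1),round(a,1)
for n in('scene','top'):
    c=cam(n)
    for o in arm.outline_of(n,'lid')[:2]:
        Q=c['P'][o['region']&np.isfinite(c['P'][...,0])]; zm=np.median(Q[:,2]); K=Q[np.abs(Q[:,2]-zm)<.02]
        A=np.c_[K[:,:2],np.ones(len(K))]; print(n,round(o['confidence'],2),np.round(o['at']),rect(K),'z',zm.round(4),'slope',np.linalg.lstsq(A,K[:,2],rcond=None)[0][:2].round(3))
plan((432.5,301,285,-3.5))
E
python3 lid.py
```

```text
scene 0.78 [217. 188.] (array([ 447.7, -291.4]), array([161.1, 157.7]), 76.4) z 0.2483 slope [-0.004 -0.002]
top 0.84 [402. 243.] (array([ 448.3, -289.6]), array([156.6, 152.5]), 76.6) z 0.2433 slope [-0.002  0.   ]
t 23.25 grasp pt [ 448.2 -291.4  279.1] tool y -13.41 tilt z [-0.0026  0.0017 -1.    ] j6 -0.35 F [-0.8 -0.3 -2.8] w 12.5 ff 78.4
   [ 0.5726 -0.1527 -0.0048] turn -0.1729
```

Request:
{"op": "move_arm", "data": {"steps": [[0.012,-0.003,0,-0.005],[0.035,-0.009,0,-0.012],[0.065,-0.017,0,-0.022],[0.098,-0.026,0,-0.032],[0.131,-0.035,0,-0.042],[0.164,-0.044,0,-0.052],[0.197,-0.053,0,-0.062],[0.23,-0.061,0,-0.072],[0.263,-0.07,0,-0.082],[0.296,-0.079,0,-0.092],[0.326,-0.087,0,-0.1],[0.35,-0.0935,0,-0.105]]}}

```text
time_s: 24.25
eef_pos: [0.4378, 0.073, 0.4353]
tool_rot: [0.751, 0.661, -0.0, -0.001]
ft_force: [-0.1, -0.1, -2.2]
width: 0.145
finger_force: 78.4
```

```bash
python3 -c "
from h import *
plan((432.5,300,279,-3.5))"
```

```text
t 24.25 grasp pt [437.8  73.  280.3] tool y -7.31 tilt z [-1.2e-03  4.0e-04 -1.0e+00] j6 0.29 F [-0.1 -0.1 -2.2] w 12.4 ff 78.4
   [ 0.2245 -0.0341  0.0014] turn -0.0665
```

Request:
{"op": "move_arm", "data": {"steps": [[0.015,-0.002,0,-0.01],[0.04,-0.006,0,-0.02],[0.07,-0.011,0,-0.03],[0.1,-0.015,0,-0.04],[0.13,-0.02,0,-0.05],[0.16,-0.024,0,-0.06],[0.19,-0.029,0,-0.0665],[0.212,-0.032,0,-0.0665],[0.2245,-0.034,0,-0.0665],[0.2245,-0.034,0,-0.0665],[0.2245,-0.034,0,-0.0665],[0.2245,-0.034,0,-0.0665]]}}

```text
time_s: 25.25
eef_pos: [0.4336, 0.2968, 0.4354]
tool_rot: [0.729, 0.685, -0.001, 0.0]
ft_force: [-0.4, -0.7, -2.8]
width: 0.145
finger_force: 78.4
```

```bash
python3 lid.py
```

```text
scene 0.92 [480. 211.] (array([433.8, 297.2]), array([156.5, 157.5]), 85.9) z 0.2477 slope [-0.004 -0.002]
top 0.66 [173. 248.] (array([434.2, 297.2]), array([157.3, 152.1]), 86.1) z 0.2443 slope [-0.002 -0.002]
t 25.45 grasp pt [434.  296.7 281. ] tool y -3.65 tilt z [ 1.e-04 -1.e-04 -1.e+00] j6 0.66 F [-0.3 -0.1 -4. ] w 12.4 ff 78.4
   [ 0.0042 -0.0018 -0.004 ] turn -0.0026
```

Request:
{"op": "move_arm", "data": {"steps": [[0.0037,-0.0015,0,-0.005],[0.0037,-0.0015,0.006,-0.005],[0.0037,-0.0015,0.018,-0.005],[0.0037,-0.0015,0.034,-0.005],[0.0037,-0.0015,0.05,-0.005],[0.0037,-0.0015,0.063,-0.005],[0.0037,-0.0015,0.07,-0.005],[0.0037,-0.0015,0.07,-0.005],[0.0037,-0.0015,0.07,-0.005],[0.0037,-0.0015,0.07,-0.005]]}}

```text
time_s: 26.28
eef_pos: [0.433, 0.3016, 0.3666]
tool_rot: [0.727, 0.686, 0.001, 0.0]
ft_force: [-0.0, 0.4, -3.0]
width: 0.146
finger_force: 78.3
```

```bash
python3 lid.py
```

```text
scene 0.91 [478. 236.] (array([432., 302.]), array([155. , 159.7]), 86.7) z 0.179 slope [-0.  0.]
top 0.77 [177. 249.] (array([433.4, 302.1]), array([157. , 151.8]), 86.5) z 0.1753 slope [ 0.    -0.003]
t 26.48 grasp pt [432.8 301.5 211.6] tool y -3.29 tilt z [ 1.e-03  7.e-04 -1.e+00] j6 0.66 F [-0.7  0.7 -3.6] w 12.5 ff 78.3
   [-0.0004 -0.0002 -0.0734] turn 0.0036
```

Request:
{"op": "move_arm", "data": {"steps": [[-0.001,0,0.006,0.002],[-0.001,0,0.018,0.002],[-0.001,0,0.032,0.002],[-0.001,0,0.044,0.002],[-0.001,0,0.054,0.002],[-0.001,0,0.062,0.002],[-0.001,0,0.068,0.002],[-0.001,0,0.072,0.002],[-0.001,0,0.074,0.002],[-0.001,0,0.074,0.002]]}}

```text
time_s: 27.32
eef_pos: [0.4326, 0.3004, 0.2917]
tool_rot: [0.728, 0.686, -0.0, -0.0]
ft_force: [-0.1, -0.4, -2.4]
width: 0.144
finger_force: 78.4
```

Request:
{"op": "move_arm", "data": {"steps": [[0,0,0.001,0],[0,0,0.002,0],[0,0,0.002,0],[0,0,0.002,0]]}}

```text
time_s: 27.65
eef_pos: [0.4327, 0.3004, 0.2901]
tool_rot: [0.728, 0.686, 0.0, 0.0]
ft_force: [0.0, -0.3, -2.4]
width: 0.142
finger_force: 78.4
```

```bash
python3 lid.py
```

```text
scene 0.6 [472. 258.] (array([432.4, 300.9]), array([156.5, 160.4]), 86.8) z 0.1025 slope [-0.002 -0.001]
top 0.79 [187. 251.] (array([432.7, 301.4]), array([159.2, 154.4]), 85.9) z 0.0986 slope [-0.001 -0.002]
t 27.85 grasp pt [432.7 300.4 135. ] tool y -3.41 tilt z [ 2.e-04  1.e-04 -1.e+00] j6 0.66 F [-0.1  1.  -1.7] w 12.3 ff 78.4
   [ 0.0006 -0.0002 -0.15  ] turn 0.0016
```

Well centred. Lid origin is about 88.5 mm; feel for the seat.

Request:
{"op": "move_arm", "data": {"steps": [[0,0,0.001,0],[0,0,0.0015,0],[0,0,0.0015,0],[0,0,0.0015,0]]}}

```text
time_s: 28.18
eef_pos: [0.4326, 0.3004, 0.2885]
tool_rot: [0.728, 0.686, 0.0, -0.0]
ft_force: [-0.8, 0.2, 0.4]
width: 0.145
finger_force: 78.7
```

Request:
{"op": "move_arm", "data": {"steps": [[0,0,0.0005,0],[0,0,0.001,0],[0,0,0.001,0],[0,0,0.001,0]]}}

```text
time_s: 28.52
eef_pos: [0.4326, 0.3004, 0.2884]
tool_rot: [0.728, 0.686, 0.0, 0.0]
ft_force: [-3.5, -2.3, 11.9]
width: 0.149
finger_force: 80.5
```

Request:
{"op": "move_arm", "data": {"steps": [[0,0,-0.0007,0],[0,0,-0.0007,0]]}}

```text
time_s: 28.68
eef_pos: [0.4327, 0.3004, 0.2884]
tool_rot: [0.728, 0.686, 0.0, 0.0]
ft_force: [-2.2, -1.7, 6.0]
width: 0.144
finger_force: 79.5
```

Request:
{"op": "move_arm", "data": {"steps": [[0,0,0,0],[0,0,0,0],[0,0,0,0],[0,0,0,0],[0,0,0,0],[0,0,0,0]], "fingers": 0.07}}

```text
time_s: 29.18
eef_pos: [0.4326, 0.3004, 0.288]
tool_rot: [0.728, 0.686, -0.0, 0.0]
ft_force: [1.0, -0.2, 0.0]
width: 0.821
finger_force: 0.0
```

Request:
{"op": "move_arm", "data": {"steps": [[0,0,-0.008,0],[0,0,-0.03,0],[0,0,-0.06,0],[0,0,-0.095,0],[0,0,-0.13,0],[0,0,-0.16,0],[0,0,-0.175,0],[0,0,-0.18,0],[0,0,-0.18,0]]}}

```text
time_s: 29.93
eef_pos: [0.4327, 0.3004, 0.4696]
tool_rot: [0.728, 0.686, 0.001, 0.0]
ft_force: [0.3, 0.8, 0.3]
width: 0.822
finger_force: 0.0
```

```bash
python3 lid.py; python3 bar.py 2>/dev/null; python3 -c "
from h import *
c=cam('scene'); cv2.imwrite('pics/end.png',c['color'])
o=arm.outline_of('scene','dipper')[0]; P=c['P'][o['region']]; print(np.nanpercentile(P,[2,50,98],axis=0).round(3))"
```

```text
scene 0.97 [474. 256.] (array([433.2, 301.4]), array([156.8, 157.7]), 86.3) z 0.1011 slope [-0.001 -0.001]
top 0.62 [174. 251.] (array([432.7, 296.3]), array([146.4, 151.8]), 86.6) z 0.0972 slope [ 0.001 -0.001]
t 30.13 grasp pt [432.3 300.1 311.4] tool y -3.41 tilt z [-0.0023 -0.0016 -1.    ] j6 0.66 F [-0.3 -0.3  0.1] w 69.5 ff 0.0
   [0.0009 0.0002 0.0264] turn 0.0016
scene 0.8 [466. 300.] 508 [[123.7, -100.5, 76.5], [133.4, -2.4, 85.9], [145.4, 100.6, 97.8]]
   end 112 [133.8 -82.3  85.9]
   end 117 [133.4  82.1  86.1]
top 0.81 [177. 204.] 385 [[124.3, -100.9, 73.7], [130.1, -1.7, 83.0], [136.8, 99.6, 89.8]]
   end 87 [130.2 -82.3  82.8]
   end 83 [130.4  80.7  82.8]
t 30.33 grasp pt [432.5 300.3 312.1] tool y -3.41 tilt z [-0.0014 -0.001  -1.    ] j6 0.66 F [ 0.   0.8 -0.8] w 69.9 ff 0.0
[[ 0.35  -0.03   0.003]
 [ 0.428 -0.004  0.043]
 [ 0.461  0.022  0.189]]
```

View pics/end.png

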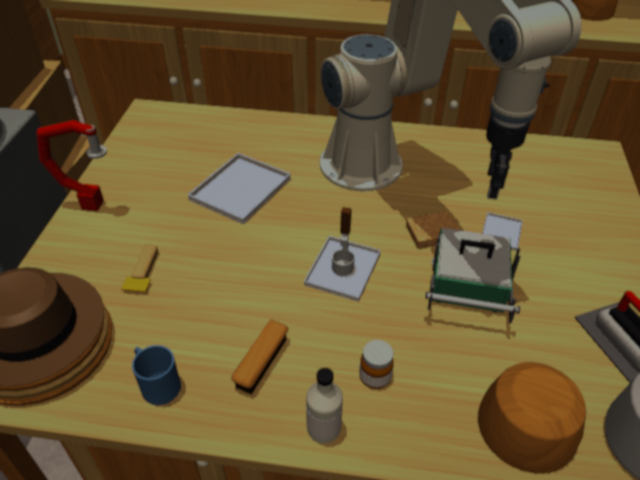

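The dipper stands in the middle tray at (343,262), the bar lies in the rear brackets at (472,303), and the lid is seated at (474,255). Everything is level and released.

```bash
python3 -c "
from workcell import arm
print(arm.hand_in())"
```

```text
the job is handed in; nothing more can be done
None
```

I handed the job in at about 30 s of the 72 s limit: the dipper stands upright in the middle tray, the bar lies level in the rear parking brackets, and the lid is seated on the pan. The last camera check agreed, but the hand-in returned no verdict.

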